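# Measure core plugs in the bench caliper and file them

### The arm

A 6-joint arm with a two-finger parallel gripper is mounted at the origin on a cart in front of the work surface, level with it; the furniture and walls round the work are solid. World frame = base frame: x ahead of the robot, y to its left, z up, the work surface at z = 0. Lengths are in m, angles in rad, forces in N, time in s.
With the tool pointing down it reaches from about 0.3 to 0.75 m from the base axis. Payload 8.5 kg.
Tool frame: the origin (TCP) lies on the centre line of the jaws, within the pads' length; the fingertips stand 14 mm ahead of it and the grasp point (between the pads) lies 5 mm behind it; z points along the fingers, y is the line along which they close (so a half turn about z gives the same grasp; the last joint's range is limited). The gripper opens to 85 mm and grips with 20 to 120 N. Pads are 22 mm wide; open, the fingers measure 114 mm over their backs; the gripper's body (76 mm by 85 mm) begins 54 mm behind the grasp point. The pads swing forward as they close: fully open they stand 13 mm farther back than shut.
Start: joints at [-1.354, 0.381, 1.297, -0, 1.464, -0.215], TCP at [0.23, -0.5, 0.245] pointing down, gripper open.
Joint ranges: [-3.11, 3.11], [-0.89, 2.33], [0.22, 2.48], [-1.42, 4.56], [0.17, 2.85], [-2.88, 2.88]. Speed limits (rad/s): [2.39, 2.39, 3.14, 3.14, 3.14, 3.14].

### API

Orientations are given as a unit quaternion [w, x, y, z].
In Python, from plant import bot gives the robot as it stands. Calls block until the motion is done:
- bot.move_to(position, orientation): joint-space move of the TCP to a pose.
- bot.move_linear(position, max_speed=0.15, orientation=None, max_force=None): straight line of the TCP; orientation=None keeps the orientation; max_speed is the mean speed in m/s. With max_force (N) it stops when the force on the tool has changed by that much, and returns True; else False.
- bot.movej(angles): joint-space move.
- bot.let_go() and bot.close(): open the fingers fully, or close them until they stop; the grip force is fixed at half the most.
- bot.dwell(seconds).
- bot.inverse_kinematics(position, orientation): joint angles nearest the present ones, or None.
- bot.camera(name): name is "scene" or "side" or "wrist"; returns the picture (420x560x3 uint8, red, green, blue); there is no depth.
- bot.camera_info(name): a dict with "intrinsics" (3x3 intrinsics, pixels), "R" (3x3) and "t" (3): a world point X has camera coordinates R X + t. Camera axes: x right, y down, z forward; pixel columns grow to the right and rows downward; lengths in m; the calibration is good to about 2 mm. A picture is of the moment at which its call begins: read the wrist's pose just before it. camera_info takes no time and is no camera call; for the wrist camera it gives the pose at the moment of the call.
A pose or a line that the arm cannot do raises bot.PlanningError and nothing moves.
- bot.sign_off(): hands the job in; it is judged then, once.
Readings, each from a call of its own:
- bot.current_clock(): time.
- bot.current_q(): joint angles.
- bot.current_dq(): joint speeds.
- bot.current_effort(): joint torques, N m.
- bot.current_tool_pos(): TCP position.
- bot.current_tool_rot(): TCP orientation.
- bot.current_wrist_force(): force on the tool from outside, world axes, zero at the start.
- bot.current_wrist_torque(): the same for the moment, N m.
- bot.current_gripper_width(): finger opening in m.
- bot.current_grip_force(): force on a finger pad.
Only numpy, scipy, OpenCV 4.12 (cv2) and the standard library are available. Lean on these libraries where they do the work, as an engineer would, in place of code of your own. Each camera call takes 0.05 s, during which the arm holds its last target. There are 200 camera calls.

### The job

Measure the drill-core plugs that are on the worktop in the bench caliper, one at a time and the shortest first (black, then orange-buff, then green): lay the plug on its flat, lengthways in the middle between the jaws, let go of it, and slide the jaw up lightly by its red tab until the plug is pinched between both jaws, without tilting the jaw, and keep it so for a moment. File each measured plug on its flat in the middle of the tray bay that has the tag of its colour, lengthways, blue end toward the tray's blue stripe. Leave the other things alone, and leave the caliper empty and fully shut.

Things in the scene. Friction and masses are not known exactly. Their poses are not given: they have to be found in the camera images.
- basalt_plug: drill-core plug of near-black basalt, 50 mm long, a 38 mm round with a flat sawn along it on which it lies, so 33 mm high, 150 g. Widest (38 mm) 8 to 20 mm above the flat. Origin: centre of the flat underside; its y axis runs along the plug toward the end that is painted blue (last 7 mm), z up, x across. May be absent.
- basalt_plug_blue_end (a point): centre of the blue-painted end face of the basalt plug (25 mm from the middle along its +y, 14 mm above its flat)
- basalt_tag: flat tag 40 x 16 x 3 mm in the colour of the near-black basalt, fixed on the tray floor at the foot of the bay for that plug; same axes as the tray; the bay's middle is 70 mm from the tag's origin along the tray's +y. Which bay has which tag varies.
- sandstone_plug: drill-core plug of orange-buff banded sandstone, 58 mm long, a 38 mm round with a flat sawn along it on which it lies, so 33 mm high, 150 g. Widest (38 mm) 8 to 20 mm above the flat. Origin: centre of the flat underside; its y axis runs along the plug toward the end that is painted blue (last 7 mm), z up, x across. May be absent.
- sandstone_plug_blue_end (a point): centre of the blue-painted end face of the sandstone plug (29 mm from the middle along its +y, 14 mm above its flat)
- sandstone_tag: flat tag 40 x 16 x 3 mm in the colour of the orange-buff banded sandstone, fixed on the tray floor at the foot of the bay for that plug; same axes as the tray; the bay's middle is 70 mm from the tag's origin along the tray's +y. Which bay has which tag varies.
- serpentine_plug: drill-core plug of dark green serpentinite, 66 mm long, a 38 mm round with a flat sawn along it on which it lies, so 33 mm high, 150 g. Widest (38 mm) 8 to 20 mm above the flat. Origin: centre of the flat underside; its y axis runs along the plug toward the end that is painted blue (last 7 mm), z up, x across. May be absent.
- serpentine_plug_blue_end (a point): centre of the blue-painted end face of the serpentine plug (33 mm from the middle along its +y, 14 mm above its flat)
- serpentine_tag: flat tag 40 x 16 x 3 mm in the colour of the dark green serpentinite, fixed on the tray floor at the foot of the bay for that plug; same axes as the tray; the bay's middle is 70 mm from the tag's origin along the tray's +y. Which bay has which tag varies.
- caliper: bench caliper, fixed: grey base plate, x -47 to +77, y -122 to +122 mm, 10 mm thick. Origin: underside of the plate on the middle line (x = 0), along which plugs are measured. Steel bed, top 12 mm above the origin, x -30 to +30, y -100 to +40 mm. Steel beam at the back (x 54 to 72 mm, top z 32 mm) guides the sliding jaw, which opens toward +y
- fixed_jaw: fixed steel jaw, 50 mm wide in x, 32 mm high over the bed; origin: foot of its measuring face on the middle line, at y = -100 mm, z = 12 mm in the caliper's frame; the face looks along the caliper's +y
- caliper_jaw: moving steel jaw, 50 mm wide in x, 10 mm thick, 30 mm high; its face looks to -y, at the fixed jaw. Origin: foot of that face on the middle line. It can turn up to 0.12 rad about an upright sprung pin (2 N m/rad) on that line, so pressing on a part that lies off the line tilts it; untilted, its axes are parallel to the caliper's
- caliper_slide (a joint): opening between the two jaw faces, with nothing pinched: 0 (shut) to 0.115 m. The slide stays where it is left (about 3.5 N friction). The moving jaw sits on the slide with a light spring: on contact it gives way up to 4 mm, pressing with 3 N at first and 7 N at 4 mm, then it is rigid; so with a plug pinched this reads up to 4 mm less than the plug's length
- tab (a point): grip point in the red upright thumb tab of the sliding jaw (12 mm thick along the caliper's y, 24 mm wide in x): on the middle line, 46 mm above the caliper's underside, 12 mm below the tab's top, 24 mm above the tongue under it, 64 mm behind (+y of) the moving jaw's face; 30 mm free for a finger on each side
- tray: wooden core tray 224 x 176 mm, fixed, floor 4 mm above its underside, rim 10 mm high and 6 mm thick. Three bays side by side at x = -70, 0 and +70 mm, each running along y and centred at y = 0, parted by black lines. The inner edge at +y has a blue stripe. Origin: centre of the underside
- jasper: red jasper pebble, 34 mm, loose; a bystander to be left alone (origin: centre of underside)
- fossil: pale limestone pebble, 41 x 53 mm, loose; a bystander to be left alone (origin: centre of underside)
- lens: grey folded hand lens, 42 mm, loose; a bystander to be left alone (origin: centre of underside)
- acid: white dropper bottle with red cap, 98 mm tall, loose; a bystander to be left alone (origin: centre of underside)

How it is judged:
On the way, in this order (a step that is already met when the one before it is completed fails the run):
1. the basalt plug lies free and square on the bed, pinched lightly between both jaws, the moving jaw not tilted (contact force between caliper_jaw and basalt_plug between 1 and 35 N and contact force between fixed_jaw and basalt_plug above 0.5 N and angle between the y axis of caliper_jaw and the y axis of basalt_plug, either way round below 0.04 rad and angle between the y axis of basalt_plug and the y axis of caliper, either way round below 0.04 rad and angle between basalt_plug's own z axis and vertical below 0.08 rad and contact force between the fingers and basalt_plug below 0.3 N), for 0.3 s.
2. the sandstone plug lies free and square on the bed, pinched lightly between both jaws, the moving jaw not tilted (contact force between caliper_jaw and sandstone_plug between 1 and 35 N and contact force between fixed_jaw and sandstone_plug above 0.5 N and angle between the y axis of caliper_jaw and the y axis of sandstone_plug, either way round below 0.04 rad and angle between the y axis of sandstone_plug and the y axis of caliper, either way round below 0.04 rad and angle between sandstone_plug's own z axis and vertical below 0.08 rad and contact force between the fingers and sandstone_plug below 0.3 N), for 0.3 s.
3. the serpentine plug lies free and square on the bed, pinched lightly between both jaws, the moving jaw not tilted (contact force between caliper_jaw and serpentine_plug between 1 and 35 N and contact force between fixed_jaw and serpentine_plug above 0.5 N and angle between the y axis of caliper_jaw and the y axis of serpentine_plug, either way round below 0.04 rad and angle between the y axis of serpentine_plug and the y axis of caliper, either way round below 0.04 rad and angle between serpentine_plug's own z axis and vertical below 0.08 rad and contact force between the fingers and serpentine_plug below 0.3 N), for 0.3 s.
At the end, for the whole second after the job is handed in: Every plug present lies at rest on its flat on the floor of the tray, in the bay with its own tag: within 14 mm of the bay's middle line and 20 mm of its middle lengthways, within 0.2 rad of lengthways, blue end toward the blue stripe; the caliper's opening is under 3 mm (x of basalt_plug in the frame of basalt_tag between -0.014 and 0.014 m and y of basalt_plug in the frame of tray between -0.02 and 0.02 m and y of each of basalt_plug_blue_end, sandstone_plug_blue_end, serpentine_plug_blue_end in the frame of tray above 0 m and angle between the y axis of each of basalt_plug, sandstone_plug, serpentine_plug and the y axis of tray, either way round below 0.2 rad and z of each of basalt_plug, sandstone_plug, serpentine_plug in the frame of tray below 0.008 m and angle between each of basalt_plug, sandstone_plug, serpentine_plug's own z axis and vertical below 0.1 rad and linear speed of each of basalt_plug, sandstone_plug, serpentine_plug below 0.02 m/s and x of sandstone_plug in the frame of sandstone_tag between -0.014 and 0.014 m and y of sandstone_plug in the frame of tray between -0.02 and 0.02 m and x of serpentine_plug in the frame of serpentine_tag between -0.014 and 0.014 m and y of serpentine_plug in the frame of tray between -0.02 and 0.02 m and value of joint caliper_slide below 0.003 m); the robot touches nothing.
It fails at once if a bystander is moved more than 4 cm (distance of any of jasper, fossil, lens, acid from where it was at the start of the episode above 0.04 m).
Of basalt_plug, sandstone_plug, serpentine_plug only 2 to 3 are there at a start; the rules pass over those that are not, and their reading is None.
At some moment in a run one of basalt_plug, sandstone_plug, serpentine_plug may be knocked a few centimetres aside while the robot is not near it.
It also fails if it takes over 210 s, if anything falls off the work surface, if the arm or the gripper's body presses on something with over 40 N, if the wrist force passes 120 N, or if a joint passes its speed limit or range.

## Working session

There is one attempt and no reset: what is moved stays moved. The work goes in short steps, each a Python script; the robot and the scene stay as the last script left them, time stands still between calls to the robot, and variables do not carry over. Pictures are saved under pics/ and viewed, at most 14 in all, crops included, and the job is handed in when it is done.

```bash
ls; mkdir -p pics
python3 - <<'E'
from plant import bot
import cv2
for n in ["scene","side"]:
    im=bot.camera(n); cv2.imwrite(f"pics/{n}0.png",cv2.resize(im[:,:,::-1],(800,600),interpolation=cv2.INTER_CUBIC))
    print(n,bot.camera_info(n))
print(bot.current_clock(),bot.current_tool_rot())
E
```

```text
pics
plant.py
scene {'intrinsics': array([[493.11839763,   0.        , 280.88214911],
       [  0.        , 493.11839763, 206.32395869],
       [  0.        ,   0.        ,   1.        ]]), 'R': array([[-0.28134596, -0.95932788,  0.02311844],
       [-0.55920394,  0.14432663, -0.81637049],
       [ 0.77983037, -0.24261047, -0.57706564]]), 't': array([0.09270475, 0.34635557, 1.02953881])}
side {'intrinsics': array([[461.2141595 ,   0.        , 275.53330362],
       [  0.        , 461.2141595 , 215.97560076],
       [  0.        ,   0.        ,   1.        ]]), 'R': array([[-0.99756386,  0.06551545, -0.02395999],
       [ 0.05510312,  0.52941852, -0.84656935],
       [-0.04277851, -0.84582726, -0.53173889]]), 't': array([0.50399882, 0.04521894, 1.34096608])}
0.1 [-6.56922494e-04  9.76783629e-01  2.14227242e-01 -1.06516112e-05]
```

View pics/scene0.png

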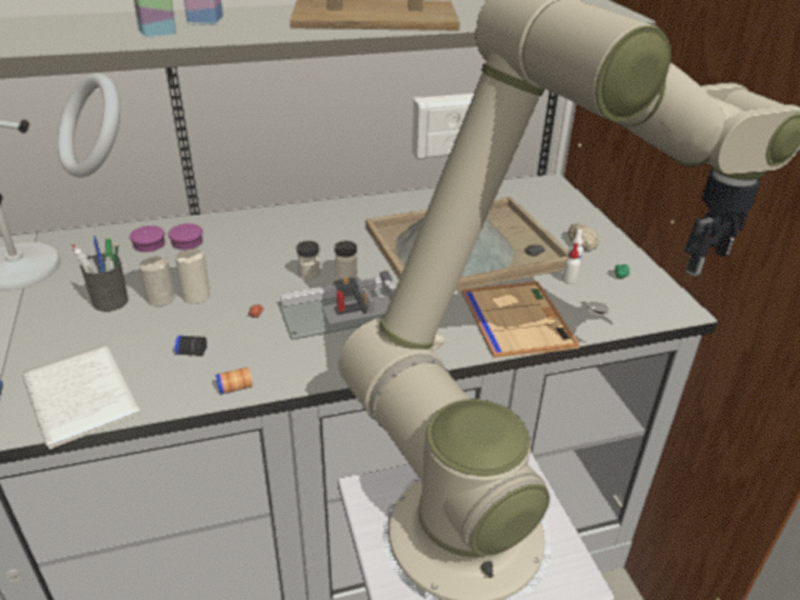

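View pics/side0.png

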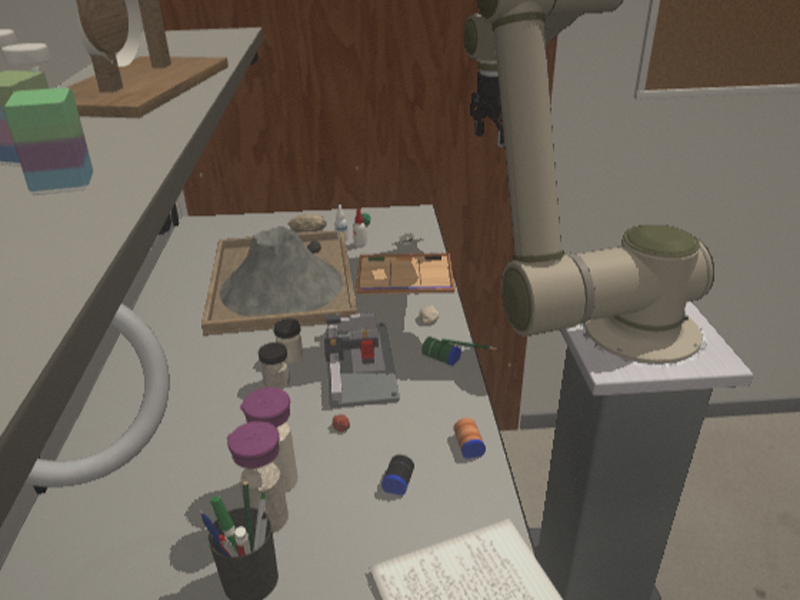

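The side picture shows all three plugs: black (398,475), orange (469,437) and green (441,350), each with its blue end toward the viewer. The caliper is around (360,360) with its red tab at (367,345). The tray is at (405,272) with its blue stripe on the near side, and its dark tags are at (433,258) and (377,259).

```bash
cat > h.py <<'E'
from plant import bot
import numpy as np, cv2
def ray(info,uv,z):
    K,R,t=info["intrinsics"],info["R"],info["t"]
    d=R.T@np.linalg.solve(K,[uv[0],uv[1],1.]); c=-R.T@t
    return c+d*(z-c[2])/d[2]
def proj(info,X):
    p=info["intrinsics"]@(info["R"]@np.asarray(X,float)+info["t"]); return p[:2]/p[2]
def quat(yaw):
    "tool down, tool y axis at angle yaw+90deg: tool x axis points at world angle yaw"
    return np.array([0,np.cos(yaw/2),np.sin(yaw/2),0])
E
python3 - <<'E'
from h import *
s=bot.camera_info("side")
for n,u,v,z in [("basalt",398,475,.02),("sand",469,437,.02),("serp",441,350,.02),("calcorner nr",398,400,.01),("cal c2",330,403,.01),("tab top",368,336,.058),("tray",360,256,.01),("tray",450,256,.01),("tray",453,290,.01),("tray",357,290,.01),("jasper",341,424,.01),("fossil",428,316,.01),("lens",407,242,.01),("acid",360,246,0),("pencil",480,345,0)]:
    print(n,ray(s,(u*.7,v*.7),z).round(3))
w=bot.camera_info("wrist"); print(w, bot.current_tool_pos())
print("cam pos",-w["R"].T@w["t"])
E
```

```text
basalt [0.522 0.368 0.02 ]
sand [0.402 0.296 0.02 ]
serp [0.417 0.054 0.02 ]
calcorner nr [0.509 0.182 0.01 ]
cal c2 [0.629 0.179 0.01 ]
tab top [0.556 0.048 0.058]
tray [ 0.564 -0.373  0.01 ]
tray [ 0.344 -0.349  0.01 ]
tray [ 0.359 -0.185  0.01 ]
tray [ 0.574 -0.208  0.01 ]
jasper [0.609 0.235 0.01 ]
fossil [ 0.427 -0.084  0.01 ]
lens [ 0.442 -0.437  0.01 ]
acid [ 0.563 -0.448  0.   ]
pencil [0.334 0.017 0.   ]
{'intrinsics': array([[359.16053175,   0.        , 280.5132399 ],
       [  0.        , 359.16053175, 206.21259075],
       [  0.        ,   0.        ,   1.        ]]), 'R': array([[ 4.19002889e-01, -9.07984593e-01, -7.47190961e-04],
       [-8.67885894e-01, -4.00740332e-01,  2.93566453e-01],
       [-2.66853245e-01, -1.22356715e-01, -9.55938376e-01]]), 't': array([-0.54983705, -0.03809284,  0.37902309])} [ 0.23010999 -0.4992844   0.24477897]
cam pos [ 0.29846661 -0.46813289  0.37309467]
```

```bash
cat >> h.py <<'E'
import json
def snap(name,pos,yaw=0,lin=False):
    bot.move_to(pos,quat(yaw)); bot.dwell(.2)
    i=bot.camera_info("wrist"); im=bot.camera("wrist")
    json.dump({k:np.asarray(v).tolist() for k,v in i.items()},open(f"pics/{name}.json","w"))
    np.save(f"pics/{name}.npy",im)
    cv2.imwrite(f"pics/{name}.png",cv2.resize(im[:,:,::-1],(800,600),interpolation=cv2.INTER_CUBIC))
def info(name): return {k:np.array(v) for k,v in json.load(open(f"pics/{name}.json")).items()}
E
python3 - <<'E'
from h import *
snap("tray",[.46,-.27,.25]); print(bot.current_clock(),bot.current_q().round(2) if hasattr(bot.current_q(),'round') else bot.current_q())
snap("cal",[.47,.07,.25]); print(bot.current_clock())
snap("plugs",[.43,.33,.2]); print(bot.current_clock(),bot.current_q())
E
```

```text
1.5833 [-0.75  0.35  1.33 -0.    1.46  0.82]
3.1167
4.4083 [ 4.34243245e-01  4.03572141e-01  1.39733401e+00 -7.25184550e-05
  1.34026304e+00  2.00658520e+00]
```

View pics/tray.png

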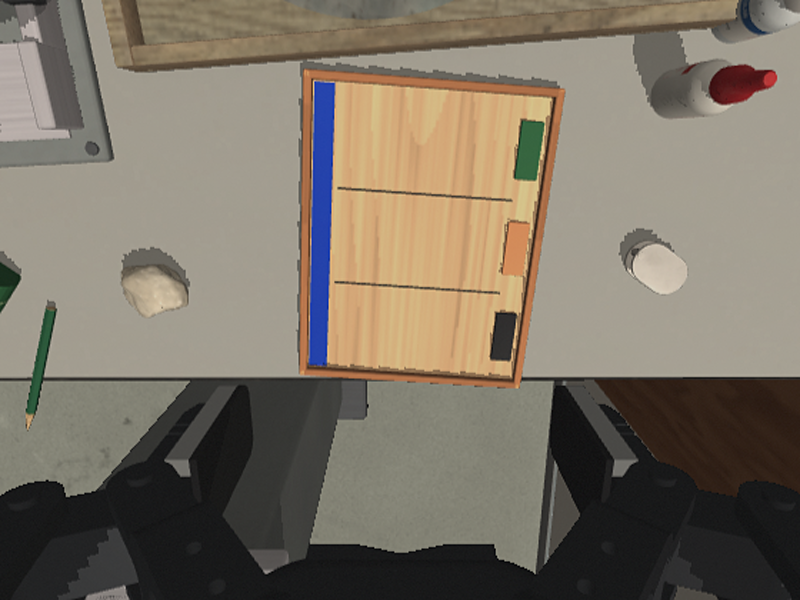

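View pics/cal.png

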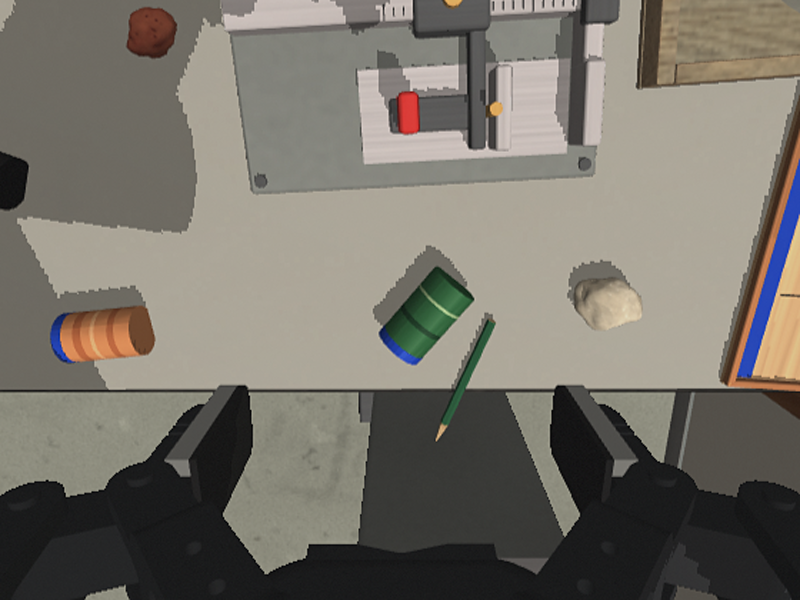

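View pics/plugs.png

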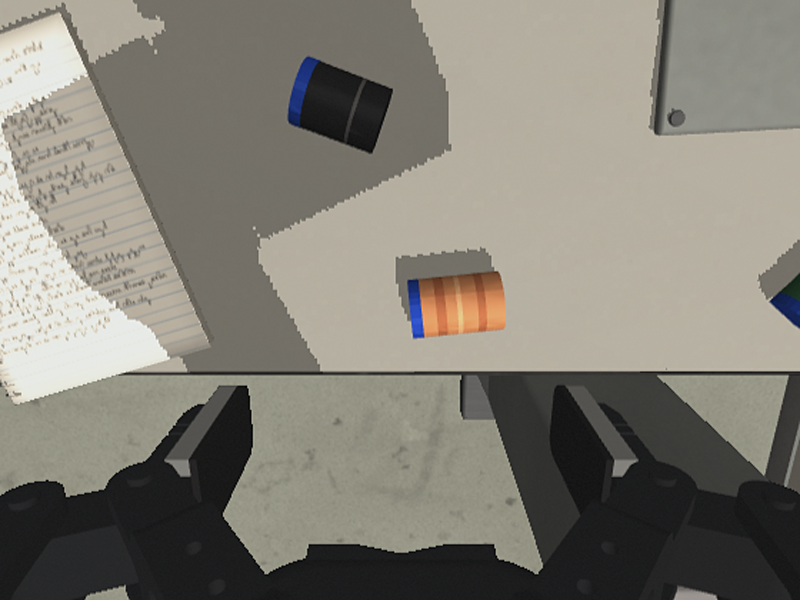

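```bash
cat >> h.py <<'E'
from scipy.optimize import minimize, least_squares
LEN=dict(basalt=.050,sandstone=.058,serpentine=.066)
def mask(im,kind,c,r):
    R,G,B=[im[:,:,k].astype(float) for k in range(3)]
    m={"basalt":im.max(2)<62,"sandstone":(R>1.45*B)&(R>90),"serpentine":(G>1.25*R)&(G>1.1*B)}[kind]|((B>1.5*R)&(B>60))
    w=np.zeros(m.shape,np.uint8); cv2.circle(w,(int(c[0]),int(c[1])),int(r),1,-1)
    m=cv2.morphologyEx((m&(w>0)).astype(np.uint8),cv2.MORPH_CLOSE,np.ones((5,5)))
    m=cv2.morphologyEx(m,cv2.MORPH_OPEN,np.ones((7,7)))
    n,l,s,_=cv2.connectedComponentsWithStats(m)
    return (l==1+s[1:,4].argmax()).astype(np.uint8)
def plug_pts(p,L,z0):
    a=np.linspace(0,2*np.pi,48); x=.019*np.cos(a); z=np.maximum(.014+.019*np.sin(a),0)
    P=np.concatenate([np.c_[x,np.full(48,s*L/2),z] for s in(-1,1)])
    c,s=np.cos(p[2]-np.pi/2),np.sin(p[2]-np.pi/2)
    return P@np.array([[c,-s,0],[s,c,0],[0,0,1]]).T+[p[0],p[1],z0]
def fit_plug(im,inf,kind,guess,z0=0.,r=None):
    "pose (x,y,angle of plug y axis) by maximising the silhouette overlap; guess the same"
    K,R,t=inf["intrinsics"],inf["R"],inf["t"]; g=np.array(guess,float)
    c=proj(inf,[g[0],g[1],z0+.015]); r=r or .055*K[0,0]/(R@[g[0],g[1],z0]+t)[2]
    S=4; m=mask(im,kind,c,r); M=cv2.resize(m,None,fx=S,fy=S,interpolation=cv2.INTER_NEAREST)
    def cost(q):
        p=g+q*[.01,.01,.1]
        X=plug_pts(p,LEN[kind],z0)@R.T+t; u=X@K.T; u=u[:,:2]/u[:,2:]
        h=cv2.convexHull(((u+.5)*S).astype(np.float32)).round().astype(np.int32)
        A=np.zeros_like(M); cv2.fillConvexPoly(A,h,1)
        return 1-(A&M).sum()/max((A|M).sum(),1)
    best=min((minimize(cost,[0,0,d],method="Nelder-Mead",options=dict(initial_simplex=np.array([0,0,d])+np.array([[0,0,0],[1,0,0],[0,1,0],[0,0,1]]),xatol=.005,fatol=1e-5)) for d in(-3,0,3)),key=lambda o:o.fun)
    return g+best.x*[.01,.01,.1],1-best.fun
def fit_rect(inf,pts):
    "pts: list of (local xyz, pixel 800x600); returns x,y,yaw with z0=0"
    def res(p):
        c,s=np.cos(p[2]),np.sin(p[2]); o=[]
        for X,uv in pts:
            w=[p[0]+c*X[0]-s*X[1],p[1]+s*X[0]+c*X[1],X[2]]; o+=list(proj(inf,w)-np.array(uv)*.7)
        return o
    best=least_squares(res,[.5,0,0]); return best.x,np.reshape(best.fun,(-1,2)).round(1)
E
python3 - <<'E'
from h import *
i=info("tray")
p=[((.112,.088,.01),(305,67)),((.112,-.088,.01),(563,88)),((-.112,-.088,.01),(518,386)),((-.112,.088,.01),(302,375)),
 ((.07,-.07,.007),(529,150)),((0,-.07,.007),(515,248)),((-.07,-.07,.007),(503,336))]
print("tray",*fit_rect(i,p))
i=info("plugs"); im=np.load("pics/plugs.npy")
print(fit_plug(im,i,"basalt",[.522,.368,1.2]),fit_plug(im,i,"sandstone",[.402,.296,1.6]))
i=info("cal"); im=np.load("pics/cal.npy")
print(fit_plug(im,i,"sandstone",[.402,.296,1.6]),fit_plug(im,i,"serpentine",[.417,.054,2.4]))
for q in [(490,320),(437,440)]: print("pencil",ray(i,np.array(q)*.7,.004))
for q in [(469,145),(469,35),(487,35)]: print("arm",ray(i,np.array(q)*.7,.04))
snap("cal2",[.56,.1,.25]); print(bot.current_clock())
E
```

```text
tray [ 0.46117076 -0.28588664 -0.06862081] [[-2.2  0.1]
 [ 2.  -1. ]
 [ 1.5  1.8]
 [-2.4 -0.1]
 [ 0.1 -0.2]
 [ 0.5  0.2]
 [ 0.5  0.4]]
(array([0.52317673, 0.3635535 , 1.22618989]), np.float64(0.9730954676952749)) (array([0.4029206 , 0.29451034, 1.67166607]), np.float64(0.9803566579161763))
(array([0.40274516, 0.29411645, 1.67826679]), np.float64(0.9710608444455908)) (array([0.41750854, 0.05056884, 2.45883931]), np.float64(0.9539887101927788))
pencil [ 4.09816729e-01 -1.96082419e-04  4.00000000e-03]
pencil [0.30330978 0.03874819 0.004     ]
arm [0.54054502 0.0256634  0.04      ]
arm [0.6035757  0.02807305 0.04      ]
arm [0.6035671  0.01733046 0.04      ]
5.7083
```

View pics/cal2.png

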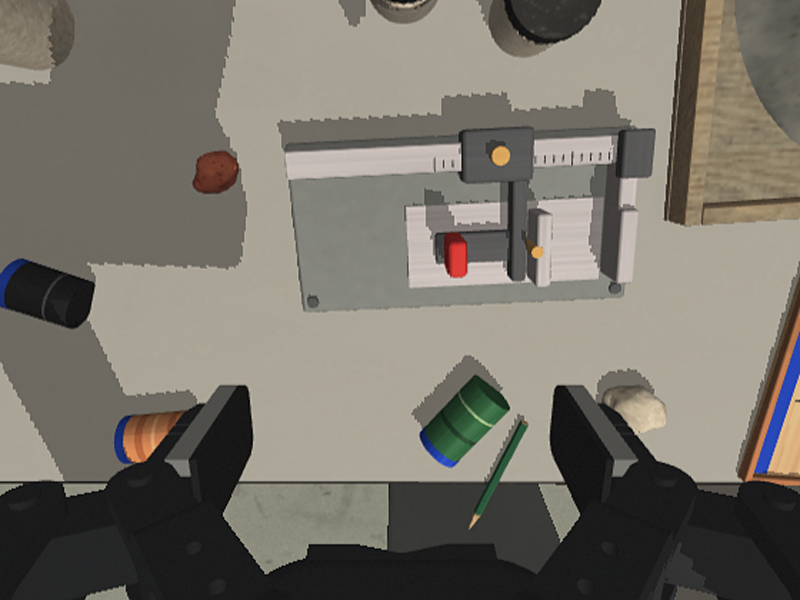

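cal2 shows the caliper plate's near corners at (304,311) and (623,297), the bed's left corners at (405,207) and (409,288), the tab at (456,255), the moving jaw near (545,248), and the fixed jaw near (622,245). I'll enlarge it.

Run:
```python
from h import *
im=np.load("pics/cal2.npy")[80:230,190:470,::-1]
cv2.imwrite("pics/crop1.png",cv2.resize(im,(800,429),interpolation=cv2.INTER_CUBIC))
```

```text
(no output)
```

View pics/crop1.png

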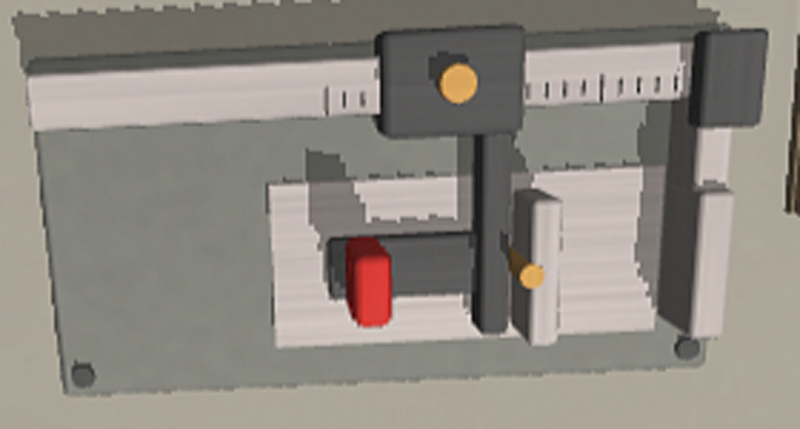

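Run:
```python
from h import *
i=info("cal2")
f=lambda u,v:((190+u/2.857)/.7,(80+v/2.857)/.7)
p=[((-.047,.122,.01),f(67,394)),((-.047,-.122,.01),f(703,365)),((.03,.04,.012),f(268,184)),((-.03,.04,.012),f(277,347)),((.025,-.1,.044),f(703,190)),((-.025,-.1,.044),f(693,335)),((.072,.122,.032),f(27,68))]
q,r=fit_rect(i,p);print(q,r)
c,s=np.cos(q[2]),np.sin(q[2]);T=np.array([[c,-s],[s,c]])
loc=lambda uv,z:(T.T@(ray(i,np.array(f(*uv))*.7,z)[:2]-q[:2])).round(4)
print("tab",loc((374,290),.058),"jaw face",loc((560,200),.042),loc((555,340),.042))
for z in(.04,.044): print("arm edges",z,loc((470,250),z),loc((510,250),z),loc((490,333),z))
for z in(.05,.06,.032): print("carriage near edge",z,loc((380,133),z),loc((523,133),z),loc((425,30),z))
```

```text
[0.56062727 0.05485609 0.04473494] [[-1.1 -0. ]
 [ 2.6  1. ]
 [ 1.5 -1.1]
 [ 0.5 -1.2]
 [ 0.9  0.2]
 [-0.   1.3]
 [-4.   0.5]]
tab [-0.0001  0.0092] jaw face [ 0.0236 -0.0535] [-0.024  -0.0539]
arm edges 0.04 [ 0.0079 -0.0248] [ 0.0073 -0.0382] [-0.0212 -0.0322]
arm edges 0.044 [ 0.0087 -0.024 ] [ 0.0081 -0.0372] [-0.02   -0.0313]
carriage near edge 0.05 [0.0483 0.006 ] [ 0.0464 -0.0387] [ 0.0784 -0.0079]
carriage near edge 0.06 [0.0491 0.0071] [ 0.0473 -0.0363] [ 0.0784 -0.0064]
carriage near edge 0.032 [0.0467 0.004 ] [ 0.0447 -0.0432] [ 0.0785 -0.0107]
```

```bash
cat >> h.py <<'E'
f_=lambda u,v:((190+u/2.857)/.7,(80+v/2.857)/.7)
CAL,_r=fit_rect(info("cal2"),[((-.047,.122,.01),f_(67,394)),((-.047,-.122,.01),f_(703,365)),((.03,.04,.012),f_(268,184)),((-.03,.04,.012),f_(277,347)),((.025,-.1,.044),f_(703,190)),((-.025,-.1,.044),f_(693,335))])
TRAY=np.array([.46117,-.28589,-.0686])
def W(F,x,y,z):
    c,s=np.cos(F[2]),np.sin(F[2]); return np.array([F[0]+c*x-s*y,F[1]+s*x+c*y,z])
def Linv(F,P):
    c,s=np.cos(F[2]),np.sin(F[2]); d=np.asarray(P)[:2]-F[:2]; return np.array([c*d[0]+s*d[1],-s*d[0]+c*d[1]])
def lin(p,v=.1,**k): return bot.move_linear(list(p),max_speed=v,**k)
QC=quat(np.pi/2+CAL[2])
E
python3 - <<'E'
from h import *
print(CAL,_r.tolist())
bot.close()
bot.move_to(W(CAL,0,-.012,.13),QC)
print(lin(W(CAL,0,-.012,.06),.08,max_force=8),bot.current_tool_pos())
f0=np.array(bot.current_wrist_force())
for y in (.0,.02,.04,.05):
    print(y,lin(W(CAL,0,y,.06),.05,max_force=20),(np.array(bot.current_wrist_force())-f0).round(1),Linv(CAL,bot.current_tool_pos()).round(4))
lin(W(CAL,0,.05,.15),.15)
snap("p1",[.46,.29,.22]); im=np.load("pics/p1.npy");i=info("p1")
print(fit_plug(im,i,"basalt",[.523,.3635,1.226]),fit_plug(im,i,"sandstone",[.403,.294,1.67]),bot.current_clock())
E
```

```text
Traceback (most recent call last):
NameError: name '_r' is not defined
```

Run:
```python
from h import *
import h
print(CAL,h._r.tolist())
bot.close()
bot.move_to(W(CAL,0,-.012,.13),QC)
print(lin(W(CAL,0,-.012,.06),.08,max_force=8),bot.current_tool_pos())
f0=np.array(bot.current_wrist_force())
for y in (.0,.02,.04,.05):
    print(y,lin(W(CAL,0,y,.06),.05,max_force=20),(np.array(bot.current_wrist_force())-f0).round(1),Linv(CAL,bot.current_tool_pos()).round(4))
lin(W(CAL,0,.05,.15),.15)
bot.let_go()
snap("p1",[.46,.29,.22]); im=np.load("pics/p1.npy");i=info("p1")
print(fit_plug(im,i,"basalt",[.523,.3635,1.226]),fit_plug(im,i,"sandstone",[.403,.294,1.67]),bot.current_clock())
```

```text
[0.56041333 0.05574212 0.05280413] [[-1.5, 1.0], [2.1, 0.3], [0.4, -0.5], [-0.1, -0.7], [-0.2, -0.4], [-0.7, 0.7]]
False [0.56133694 0.04374125 0.0604558 ]
0.0 False [ 0.3 -0.5  0. ] [-0.0001  0.0006]
0.02 False [-0.1  0.1 -0.6] [-0.0001  0.0206]
0.04 False [-0.5 -0.2 -0.2] [-0.0001  0.0406]
0.05 False [ 0.4  0.2 -0.8] [-0.0001  0.0505]
(array([0.52330551, 0.36357018, 1.22317392]), np.float64(0.9661810495693084)) (array([0.4029868 , 0.29430762, 1.66897862]), np.float64(0.9728468165693099)) 14.3833
```

Run:
```python
from h import *
snap("cal3",[.56,.1,.25])
im=np.load("pics/cal3.npy")[60:250,180:480,::-1]
cv2.imwrite("pics/crop2.png",cv2.resize(im,(800,507),interpolation=cv2.INTER_CUBIC))
```

```text
(no output)
```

View pics/crop2.png

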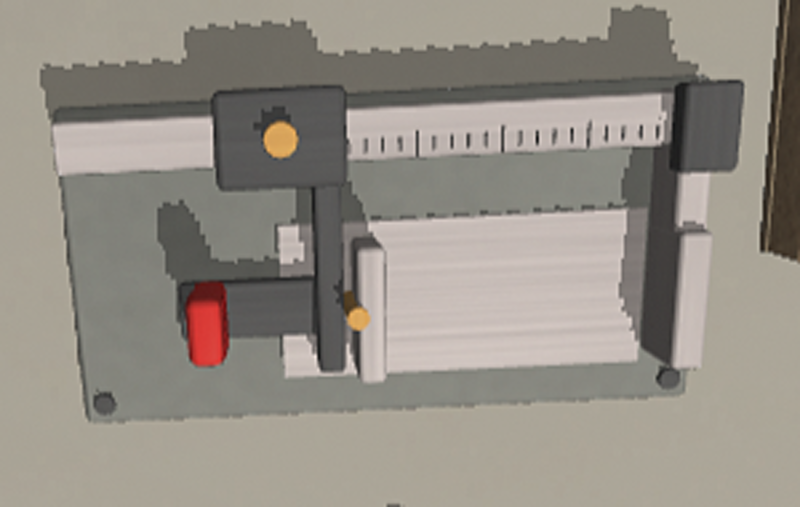

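```bash
cat >> h.py <<'E'
H=.020   # TCP height over the flat in every grasp
def pick(p,z0=0.,off=0.,h=H):
    "p: plug pose; off: shift of the TCP along tool y (plug's -x for yaw=p[2])"
    q=quat(p[2]); s=off*np.array([np.sin(p[2]),-np.cos(p[2]),0])
    P=np.array([p[0],p[1],0])+s
    bot.move_to(P+[0,0,z0+.12],q); hit=lin(P+[0,0,z0+h],.1,max_force=15)
    bot.close(); w=bot.current_gripper_width(); 
    lin(P+[0,0,z0+.13],.15); print("pick hit",hit,"w",round(w,4),bot.current_gripper_width(),bot.current_grip_force())
def place(F,x,y,z0,h=H,off=0.):
    q=quat(np.pi/2+F[2]+off); bot.move_to(W(F,x,y,z0+.13),q)
    lin(W(F,x,y,z0+h+.012),.12)
    hit=lin(W(F,x,y,z0+h),.03,max_force=6); print("place hit",hit,bot.current_tool_pos())
    bot.let_go(); lin(W(F,x,y,z0+.13),.15)
def look_cal(name,kind,ymid):
    snap(name,list(W(CAL,-.02,ymid,.24)),CAL[2]); im=np.load(f"pics/{name}.npy");i=info(name)
    g=W(CAL,-.003,ymid,0); p,sc=fit_plug(im,i,kind,[g[0],g[1],np.pi/2+CAL[2]],.012)
    print(kind,"in caliper",Linv(CAL,p).round(4),"dyaw",round(p[2]-np.pi/2-CAL[2],3),"iou",round(sc,3),bot.current_clock()); return p,sc
E
python3 - <<'E'
from h import *
pick([.5233,.3636,1.224])
place(CAL,-.003,-.070,.012)
p,s=look_cal("c1","basalt",-.07)
E
```

```text
pick hit False w 0.0362 0.03668482413399482 60.55764555931091
place hit True [ 0.56110451 -0.01435035  0.03251179]
basalt in caliper [-0.0027 -0.0706] dyaw 0.026 iou 0.922 25.05
```

View pics/c1.png

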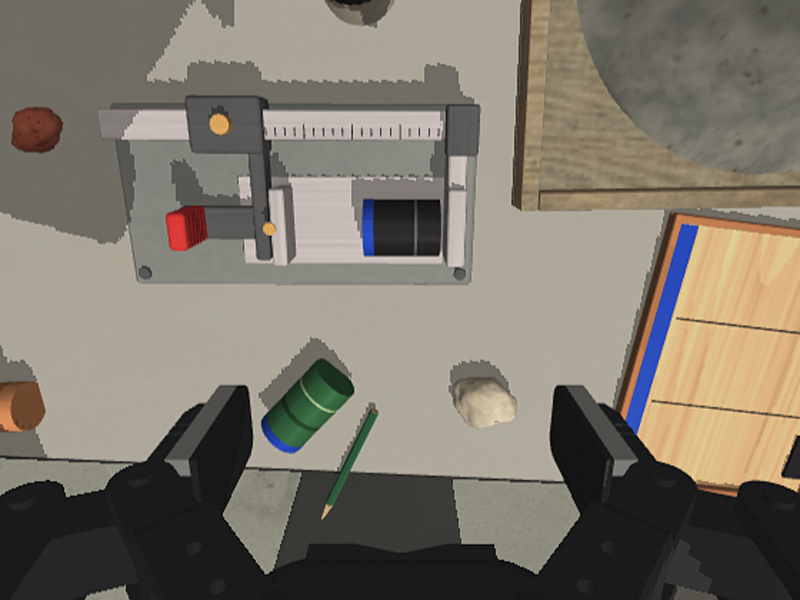

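```bash
cat >> h.py <<'E'
def push(ytab,L,F=8.):
    "close the jaw with shut fingers from the tab at ytab onto a plug of length L"
    bot.close(); a=ytab+.017+.012
    bot.move_to(W(CAL,0,a,.13),QC); print("down hit",lin(W(CAL,0,a,.06),.1,max_force=8))
    e=-.1+L+.064+.017
    print("approach hit",lin(W(CAL,0,e+.006,.06),.06,max_force=14),Linv(CAL,bot.current_tool_pos()).round(4))
    bot.dwell(.2)
    hit=lin(W(CAL,0,e-.0045,.06),.012,max_force=F)
    bot.dwell(.8)
    y=Linv(CAL,bot.current_tool_pos())[1]; print("pinch hit",hit,"finger y",y.round(4),"expected contact",round(e,4),"F",np.round(bot.current_wrist_force(),1),bot.current_clock())
    return y
E
python3 - <<'E'
from h import *
y=push(.0675,.05)
im=bot.camera("side"); cv2.imwrite("pics/s1.png",cv2.resize(im[200:340,190:330,::-1],(600,600),interpolation=cv2.INTER_CUBIC))
E
```

```text
down hit False
approach hit False [-0.0001  0.0369]
pinch hit True finger y 0.0305 expected contact 0.031 F [-0.4  1.   0. ] 30.6167
```

View pics/s1.png

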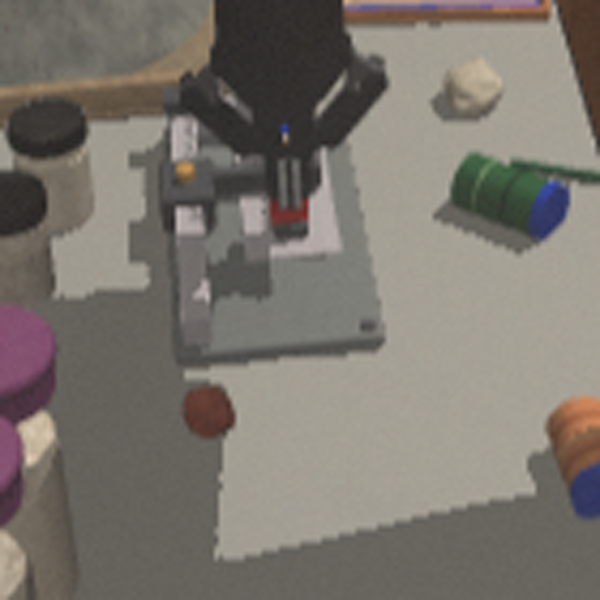

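Run:
```python
from h import *
print(lin(W(CAL,0,.031-.002,.06),.012,max_force=8)); bot.dwell(.8)
y=Linv(CAL,bot.current_tool_pos())[1]; print(y,np.round(bot.current_wrist_force(),1))
lin(W(CAL,0,y+.008,.06),.06); lin(W(CAL,0,y+.008,.15),.15); bot.let_go()
p,s=look_cal("c2","basalt",-.075)
im=np.load("pics/c2.npy")[40:220,60:360,::-1]; cv2.imwrite("pics/crop3.png",cv2.resize(im,(800,480),interpolation=cv2.INTER_CUBIC))
```

```text
True
0.030233024117152417 [-0.4  2.1  0. ]
basalt in caliper [-0.0026 -0.0742] dyaw -0.007 iou 0.963 34.975
```

View pics/crop3.png

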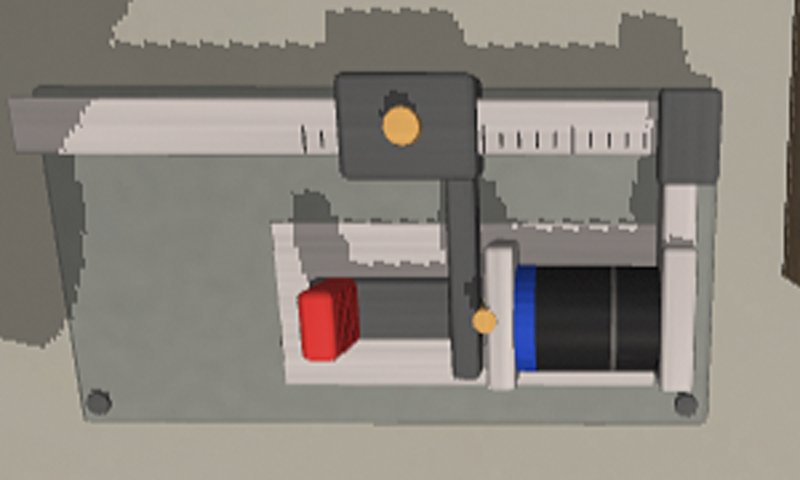

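```bash
cat >> h.py <<'E'
def reopen(ytab):
    bot.close(); a=ytab-.006-.015
    bot.move_to(W(CAL,0,a,.13),QC); print("down hit",lin(W(CAL,0,a,.06),.1,max_force=8))
    print("open hit",lin(W(CAL,0,.05,.06),.06,max_force=20),Linv(CAL,bot.current_tool_pos()).round(4))
    lin(W(CAL,0,.05,.14),.15); bot.let_go()
def look_tray(name,kind,x):
    snap(name,list(W(TRAY,-.02,0.02,.22)),TRAY[2]); im=np.load(f"pics/{name}.npy");i=info(name)
    g=W(TRAY,x,0,0); p,sc=fit_plug(im,i,kind,[g[0],g[1],np.pi/2+TRAY[2]],.004)
    print(kind,"in tray",Linv(TRAY,p).round(4),"dyaw",round(p[2]-np.pi/2-TRAY[2],3),"iou",round(sc,3),bot.current_clock())
E
python3 - <<'E'
from h import *
reopen(.0132)
p,s=look_cal("c3","basalt",-.075)
pick([p[0],p[1],np.pi/2+CAL[2]],.012,-.002,h=.022)
place(TRAY,-.078,0,.004,h=.022)
look_tray("t1","basalt",-.078)
snap("p2",[.43,.29,.22]); im=np.load("pics/p2.npy");i=info("p2")
print(fit_plug(im,i,"sandstone",[.403,.294,1.67]),bot.current_clock())
E
```

```text
down hit False
open hit False [-0.0006  0.0502]
basalt in caliper [-0.0025 -0.0744] dyaw -0.001 iou 0.963 41.9417
pick hit False w 0.0362 0.036341385353293905 60.108325481414795
place hit True [ 0.38336844 -0.2805746   0.02657633]
basalt in tray [-0.0777  0.0005] dyaw -0.004 iou 0.972 51.5583
(array([0.40289643, 0.29435137, 1.67745147]), np.float64(0.9770607320287945)) 53.8083
```

View pics/t1.png

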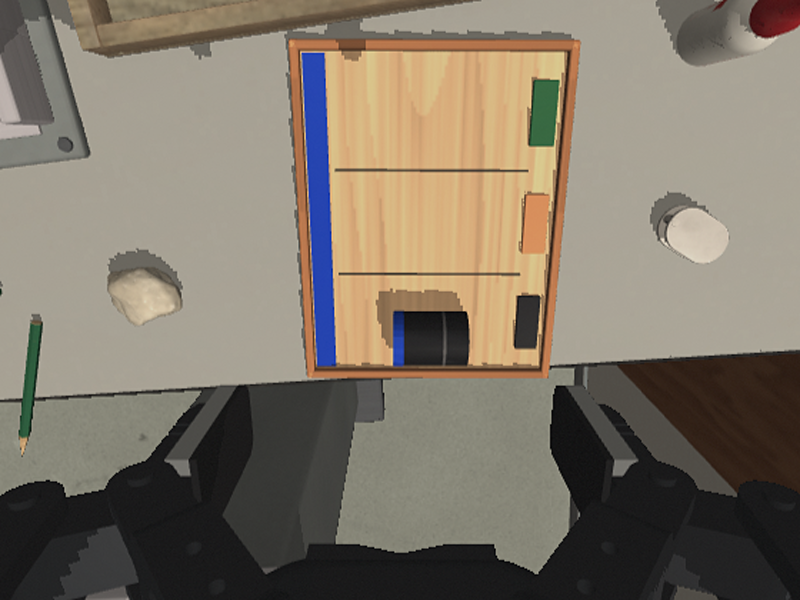

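The basalt plug is in the black-tag bay with its blue end toward the stripe (centre about (431,338)). The sandstone plug hasn't moved, so it goes next.

Run:
```python
from h import *
pick([.4029,.2943,1.674],h=.021)
place(CAL,-.004,-.066,.012,h=.021)
look_cal("c4","sandstone",-.066)
y=push(.0672,.058); print(lin(W(CAL,0,y-.002,.06),.012,max_force=8)); bot.dwell(.8)
y=Linv(CAL,bot.current_tool_pos())[1]; print(y)
lin(W(CAL,0,y+.008,.06),.06); lin(W(CAL,0,y+.008,.15),.15); bot.let_go()
look_cal("c5","sandstone",-.071)
im=np.load("pics/c5.npy")[40:220,60:360,::-1]; cv2.imwrite("pics/crop4.png",cv2.resize(im,(800,480),interpolation=cv2.INTER_CUBIC))
```

```text
pick hit False w 0.036 0.036021881635775944 60.12179732322693
place hit True [ 0.55985653 -0.01036796  0.03348908]
sandstone in caliper [-0.0035 -0.066 ] dyaw -0.006 iou 0.963 63.5167
down hit False
approach hit False [-0.0001  0.0448]
pinch hit True finger y 0.0385 expected contact 0.039 F [ 0.1  0.7 -0.1] 68.9417
True
0.038153772955942446
sandstone in caliper [-0.0044 -0.0699] dyaw 0.001 iou 0.963 73.25
```

View pics/crop4.png

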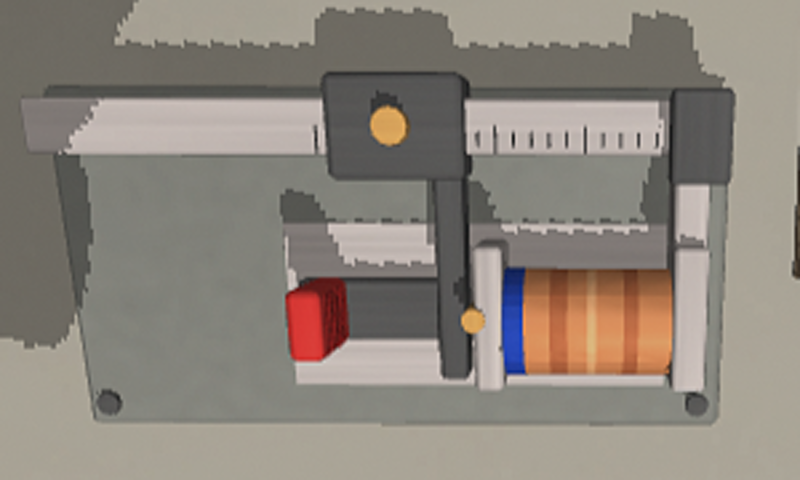

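The sandstone plug sits square and touches both jaws. I'll file it next and check on the serpentine plug.

Run:
```python
from h import *
reopen(.0212)
p,s=look_cal("c6","sandstone",-.071)
pick([p[0],p[1],np.pi/2+CAL[2]],.012,0,h=.023)
place(TRAY,0,0,.004,h=.023)
look_tray("t2","sandstone",0)
im=np.load("pics/t2.npy");i=info("t2");g=W(TRAY,-.078,0,0)
q,sc=fit_plug(im,i,"basalt",[g[0],g[1],1.5],.004); print("basalt",Linv(TRAY,q),sc)
snap("p3",[.39,.06,.22]); im=np.load("pics/p3.npy");i=info("p3")
print(fit_plug(im,i,"serpentine",[.4175,.0506,2.46],r=60),bot.current_clock())
```

```text
down hit False
open hit False [-0.0005  0.0503]
sandstone in caliper [-0.0038 -0.0699] dyaw -0.013 iou 0.965 80.075
pick hit False w 0.0365 0.03637741883246976 60.142332315444946
place hit True [ 0.46112192 -0.28590015  0.02756572]
sandstone in tray [ 0.0219 -0.0084] dyaw -0.437 iou 0.289 89.4917
basalt [-0.07730608  0.00045468] 0.9712040296152445
(array([0.41738332, 0.05030697, 2.45402686]), np.float64(0.9611151721897336)) 90.9917
```

View pics/p3.png

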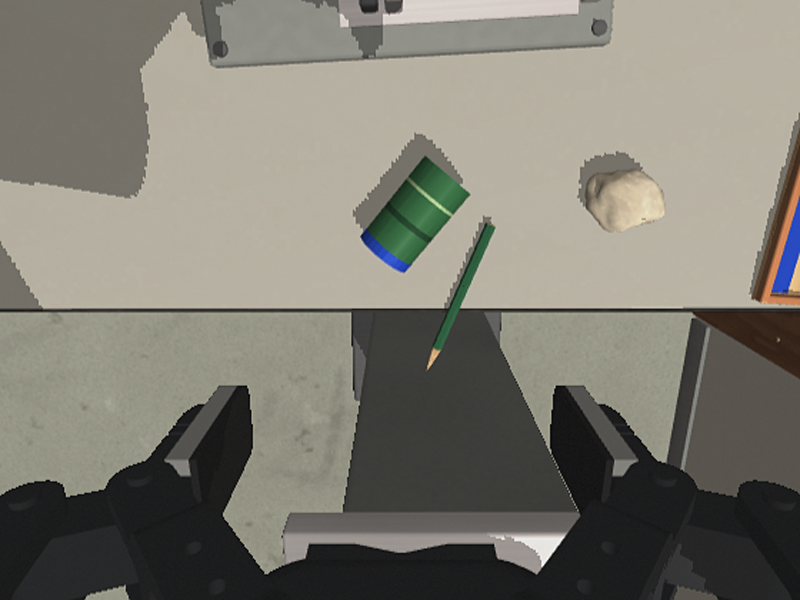

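The serpentine plug is still at (415,215), and the pencil starts at (490,222). The open fingertips pass above the pencil, and I'll shift the grasp a few millimetres away from it. The wood colour confused the sandstone mask, so I'll fix that from the saved picture.

Run:
```python
from h import *
im=np.load("pics/t2.npy");i=info("t2")
for a in [(0,0,.037),(0,.015,.037),(0,-.015,.037),(.035,0,.004),(.07,0,.004),(0,.05,.004)]:
    u=proj(i,W(TRAY,*a)).astype(int); print(a,im[u[1]-3:u[1]+4,u[0]-3:u[0]+4].mean((0,1)).round())
pick([.4174,.0503,2.454],off=.004,h=.021)
place(CAL,-.004,-.063,.012,h=.021)
look_cal("c7","serpentine",-.063)
```

```text
(0, 0, 0.037) [218. 160. 107.]
(0, 0.015, 0.037) [214. 138.  89.]
(0, -0.015, 0.037) [197. 117.  75.]
(0.035, 0, 0.004) [182. 150. 110.]
(0.07, 0, 0.004) [219. 180. 129.]
(0, 0.05, 0.004) [216. 178. 127.]
pick hit False w 0.0361 0.036427522851869364 60.14042258262634
place hit True [ 0.55972034 -0.00739689  0.03350416]
serpentine in caliper [-0.0041 -0.0626] dyaw 0.001 iou 0.965 100.8333
```

```bash
sed -i 's/(R>1.45\*B)/(R>SR*B)/; s/^LEN=/SR=1.45\nLEN=/' h.py
python3 - <<'E'
import h
from h import *
y=push(.0673,.066); print(lin(W(CAL,0,y-.002,.06),.012,max_force=8)); bot.dwell(.8)
y=Linv(CAL,bot.current_tool_pos())[1]; print(y)
lin(W(CAL,0,y+.008,.06),.06); lin(W(CAL,0,y+.008,.15),.15); bot.let_go()
look_cal("c8","serpentine",-.067)
h.SR=1.85
im=np.load("pics/t2.npy");i=info("t2");g=W(TRAY,0,0,0)
q,sc=fit_plug(im,i,"sandstone",[g[0],g[1],1.5],.004,r=45); print("sandstone",Linv(TRAY,q),q[2]-np.pi/2-TRAY[2],sc)
E
```

```text
down hit False
approach hit False [-0.0001  0.0527]
pinch hit True finger y 0.0464 expected contact 0.047 F [0.5 1.8 0.2] 106.15
True
0.046031374216591904
serpentine in caliper [-0.0038 -0.0662] dyaw -0.013 iou 0.966 110.4583
sandstone [1.91720473e-04 2.09982132e-05] -0.01488834279778839 0.964693041076361
```

Run:
```python
import h
from h import *
reopen(.029)
p,s=look_cal("c9","serpentine",-.067)
pick([p[0],p[1],np.pi/2+CAL[2]],.012,0,h=.023)
place(TRAY,.078,0,.004,h=.023)
h.SR=1.85
snap("t3",list(W(TRAY,-.02,0.02,.22)),TRAY[2]); im=np.load("pics/t3.npy");i=info("t3")
for k,x in (("basalt",-.078),("sandstone",0),("serpentine",.078)):
    g=W(TRAY,x,0,0); q,sc=fit_plug(im,i,k,[g[0],g[1],1.5],.004,r=45); print(k,Linv(TRAY,q).round(4),round(q[2]-np.pi/2-TRAY[2],3),sc.round(3))
# blue-end check: mean colour just inside each +y end
for x,L in((-.078,.05),(0,.058),(.078,.066)):
    print([im[tuple(proj(i,W(TRAY,x,s*(L/2-.004),.037)).astype(int)[::-1])].tolist() for s in(1,-1)])
bot.close(); a=.0673+.029
bot.move_to(W(CAL,0,a,.13),QC); lin(W(CAL,0,a,.06),.1,max_force=8)
lin(W(CAL,0,-.010,.06),.06,max_force=20)
print("shut hit",lin(W(CAL,0,-.026,.06),.02,max_force=20),Linv(CAL,bot.current_tool_pos()).round(4),bot.current_wrist_force())
lin(W(CAL,0,.0,.06),.06); lin(W(CAL,0,.0,.16),.15); bot.let_go()
snap("c10",list(W(CAL,-.02,-.03,.24)),CAL[2]); print(bot.current_clock())
im=np.load("pics/c10.npy");i=info("c10")
R,G,B=im.astype(float).transpose(2,0,1); v,u=np.nonzero((R>2.2*G)&(R>120))
c=proj(i,W(CAL,0,-.036,.058)); k=np.hypot(u-c[0],v-c[1])<40
print("red tab px",u[k].min(),u[k].max(),v[k].min(),v[k].max())
for d in(0,.003): print(d,[proj(i,W(CAL,x,-.036+d+y,.058)).round(1).tolist() for x,y in((.012,.006),(-.012,-.006))])
# brightness profile across the jaw gap along y at jaw-top height
for y in np.arange(-.112,-.07,.002): 
    w=proj(i,W(CAL,-.015,y,.043)).round().astype(int); print(round(y,3),im[w[1],w[0]].tolist(),end=" ")
```

```text
down hit False
open hit False [-0.0005  0.0503]
serpentine in caliper [-0.0036 -0.0663] dyaw -0.009 iou 0.967 117.15
pick hit False w 0.0365 0.0365174108721906 60.17742991447449
place hit True [ 0.53894773 -0.29123354  0.02754244]
basalt [-0.0772  0.0005] -0.005 0.972
sandstone [0.0002 0.    ] -0.01 0.964
serpentine [0.0783 0.0003] -0.002 0.959
[[42, 74, 183], [49, 47, 46]]
[[43, 75, 186], [220, 149, 96]]
[[41, 74, 184], [58, 108, 68]]
shut hit True [-0.0002 -0.0181] [-0.37324326  2.44918966  1.30856609]
135.825
red tab px 279 293 150 174
0 [[280.3, 148.3], [293.9, 175.7]]
0.003 [[276.8, 148.3], [290.5, 175.7]]
-0.112 [122, 121, 113] -0.11 [185, 174, 170] -0.108 [193, 183, 177] -0.106 [192, 182, 176] -0.104 [192, 181, 176] -0.102 [196, 186, 180] -0.1 [121, 115, 112] -0.098 [193, 183, 177] -0.096 [197, 187, 182] -0.094 [187, 177, 172] -0.092 [190, 180, 175] -0.09 [120, 114, 111] -0.088 [62, 59, 58] -0.086 [62, 58, 58] -0.084 [129, 123, 119] -0.082 [78, 78, 77] -0.08 [84, 83, 82] -0.078 [83, 83, 81] -0.076 [85, 82, 82] -0.074 [53, 54, 53] -0.072 [25, 26, 25]
```

Run:
```python
from h import *
bot.close(); bot.move_to(W(CAL,0,.0,.13),QC); lin(W(CAL,0,.0,.06),.1,max_force=8)
print(lin(W(CAL,0,-.024,.06),.01,max_force=25),Linv(CAL,bot.current_tool_pos()).round(4))
lin(W(CAL,0,.0,.06),.06); lin(W(CAL,0,.0,.2),.15); bot.let_go(); bot.dwell(.5)
print(bot.current_clock(),bot.sign_off())
```

```text
True [-0.0002 -0.0181]
the job is handed in; nothing more can be done
143.5917 None
```

I measured the three plugs in order (black, orange-buff, green), filed each in its own bay with the blue end toward the stripe, shut the caliper, and handed in at about 144 s; the camera checks agreed, but I have not seen the verdict.

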